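# Wedge a bar off its rest in the fit-up jig and hold it

### The job

The long steel bar (a square tube) in the bolted fit-up jig needs a gap under it for tacking. Take the steel wedge by its head, slide it thin end first, flat on the bench, in line with the bar and under the bar's overhanging free end until that end has risen about 4 mm, so that the bar just lifts off its rest block (never raise it by 10 mm). Finish while holding: keep the wedge gripped in the fingers, flat on the bench and carrying the bar, with nothing else of the robot touching the bar, and leave the flat bar and the other tools lying where they are.

Things in the scene. Friction and masses are not known exactly. Their poses are not given: they have to be found in the camera images.
- wedge_head (a point): Centre of the wedge's grip head, a block 30 mm long, 30 mm wide and 36 mm high at its thick end; 18 mm above the bench while the wedge lies flat. x points along the wedge to the thin end (which is 105 mm away along x), y across it, z up.
- wedge_tip (a point): Middle of the lower edge of the wedge's thin end, on the underside; x points along the wedge away from its head.
- jig_mouth (a point): Fixed jig: a dark bolted plate with heel stop, rest block and side cheeks. This point is on the bench below the bar's free end; x points level along the bar to the heel (the wedge goes in this way), y left, z up. Open bench with a 12 mm gap below the bar for the first 88 mm of x, then the plate; cheeks 35 mm high, within 40 mm of the middle line, from x 120 mm on.
- rest: The small steel rest block on the jig, 18 x 36 x 6 mm, its top 12 mm above the bench, 92 to 110 mm along the jig's x. The bar lies on it at the start. Origin at the centre of its underside; axes as the jig's.
- bar: The bar in the jig, a square steel tube 240 x 30 x 30 mm (it behaves as solid), 0.4 to 0.85 kg, loose between the cheeks (2.5 mm play each side). It lies on the rest block and the heel pad, its underside 12 mm above the bench; it can slide back 1 to 3 mm before its heel meets the stop. Origin at the centre of its underside; y runs along it from the free end to the heel, z up.
- bar_end (a point): Middle of the lower edge of the bar's free end, the end that overhangs the bench and that the wedge goes under; 12 mm above the bench at the start. Its height shows the lift. Axes as the bar's.
- wedge: The wedge: one piece of plain steel, 120 x 30 mm, 0.4 kg. From the head's front face, where it is 24 mm high, the ramp falls evenly over 90 mm to 4 mm at the thin end (1 in 4.5): 12 mm high 36 mm behind the thin end, 16 mm high 54 mm behind it. Origin at the middle of its underside, x to the thin end.
- flat_bar: A flat steel bar, 120 x 30 x 14 mm, that lies near the wedge (the two can lie in each other's place) and has the same outline but no slope and no head. Not to be used. Origin at the centre of its underside, y along it.
- caliper: Caliper lying on the bench, 80 x 202 x 16 mm; to be left alone. Origin at the centre of its underside.
- bolt_m12_2: Hex bolt standing on its head, 58 mm high; to be left alone. Origin at the centre of its underside.
- bolt_m12_1: Hex bolt lying on the bench, 55 mm long; to be left alone. Origin at the centre of its underside.
- nut_m12_2: Hex nut lying flat, 22 mm wide, 10 mm high; to be left alone. Origin at the centre of its underside.
Not all that is in view belongs to the job. What is shaped like the wedge but red is not meant.

How it is judged:
By the outcome, as a careful person would: the job done as asked, in the order asked, and still so for the second after the job is handed in, while the arm keeps its last pose, push and grip.
It also fails if it takes over 45 s, if anything falls off the work surface, if the arm or the gripper's body presses on something with over 40 N, if the wrist force passes 120 N, or if a joint passes its speed limit or range.

### The arm

A 7-joint arm with a two-finger parallel gripper is mounted at the origin on a cart in front of the work surface, level with it; the furniture and walls round the work are solid. World frame = base frame: x ahead of the robot, y to its left, z up, the work surface at z = 0. Lengths are in m, angles in rad, forces in N, time in s.
With the tool pointing down it reaches from about 0.4 to 0.85 m from the base axis. Payload 4.4 kg.
Tool frame: the origin (TCP) lies on the front face of the gripper's body, between the roots of the fingers; the fingertips stand 97 mm ahead of it and the grasp point (between the pads) lies 78 mm ahead of it; z points along the fingers, y is the line along which they close (so a half turn about z gives the same grasp; the last joint's range is limited). The gripper opens to 94 mm and grips with 3 to 60 N. Pads are 16 mm wide; open, the fingers measure 119 mm over their backs; the gripper's body (75 mm by 177 mm) begins 78 mm behind the grasp point.
Start: joints at [-1.381, 0.628, 0.038, 1.517, -0.027, 0.996, -0.02], TCP at [0.164, 0.629, 0.303] pointing down, gripper open.
Joint ranges: [-3.06, 3.06], [-0.37, 2.12], [-1.25, 1.32], [0.18, 2.47], [-1.1, 4.24], [0.23, 1.98], [-2.94, 2.94]. Speed limits (rad/s): [2.57, 2.57, 3.14, 3.14, 3.14, 3.14, 3.14].

### API

Orientations are given as a 3x3 rotation matrix whose columns are the frame's x, y, z axes.
In Python, from cell import robot gives the robot as it stands.
- The arm moves only by the tool step_arm, never from a script. Its arguments are lists of equal length, an entry for each row: "offset": the shift along the world's x, y, z in units of 25 mm (1.0 is 25 mm), a list of three; "dr": the turn, a rotation vector about the world's x, y, z in rad, a list of three; "claw": the closure in counts, from 0 (fully open) to 255 (shut). In form: {"offset": [[tx, ty, tz], ...], "dr": [[wx, wy, wz], ...], "claw": [claw, ...]}. A call has 1 to 8 rows; each row shifts and turns the commanded pose from where the row before left it; what a row does not reach is not made up. A row lasts 1/8 s, in which the tool goes at most 62.5 mm and 10.7 degrees, less where a joint would pass 70% of its speed; a pose out of reach is approached as far as the arm can. A call is refused whole if a number of a shift passes 1 or a number of a turn 0.188, either way. A call with a gripper value outside its range is refused whole. The fingers move at their own pace and stop on an object; "grip_force" is the grip in N (left out, the last holds). Time passes only in rows, so rows that do not move let the fingers close. It gives the time, the measured TCP pose, the force, the opening and the grip force at its end, in the units of the state.
- robot.read_state(): the state, without advancing time (a new reading comes with each control period).
- robot.snapshot(name): name is "side" or "top" or "wrist"; returns a dict with "frame" (384x512x3 uint8, red, green, blue), "z_map" (384x512 float32, m along the optical axis (not along the pixel's ray), 0 where there is no reading), "camera_matrix" (3x3 intrinsics, pixels), "pose" (4x4, takes a point from camera to world coordinates); the wrist camera has in their place "tool_from_camera" (4x4, takes a point from camera to tool coordinates, whose origin is the TCP and whose axes are the flange's). Camera axes: x right, y down, z forward; pixel columns grow to the right and rows downward; lengths in m; the calibration is good to about 2 mm. The wrist camera is an equidistant fisheye: a pixel r from the principal point sees the ray r / f radians off the axis. A picture is of the moment at which its call begins: read the wrist's pose just before it.
- robot.job_done(): hands the job in; it is judged then, once.
Trained networks look in the newest picture that a camera, given by its name, has taken for a name from the list of things; names that differ only in an ending like _2 or _b are one class to them, and where a whole thing is asked for, a point or a joint stands for the part that bears it (a point fixed in the world has none). Each returns a list of dicts, best first, with "score" (0 to 1); they miss things now and then, are a little off and sometimes report something else, mostly with a low value. They report only what shows in the picture. A call takes as long as a camera call. They do not tell look-alikes from the thing itself.
- robot.cut_out(camera, name): "region" (384x512 bool, what is visible of it) and "box" ([centre column, centre row, width, height] in pixels, round what is visible of it).
The state is a dict: "t": time; "joint_positions": joint angles; "qvel": joint speeds; "effort": joint torques, N m; "tcp_pos": TCP position; "eef_rot": TCP orientation; "contact_force": force on the tool from outside, world axes, zero at the start; "moment": the same for the moment, N m; "finger_gap": finger opening in m; "finger_force": force on a finger pad.
Only numpy, scipy, OpenCV 4.12 (cv2) and the standard library are available. Lean on these libraries where they do the work, as an engineer would, in place of code of your own. Each camera call takes 0.05 s, during which the arm holds its last target. There are 200 camera calls.

## Working session

There is one attempt and no reset: what is moved stays moved. The work goes in short steps, Python scripts to look and compute and a tool call to move; the robot and the scene stay as the last step left them, time stands still between calls to the robot, and variables do not carry over. Pictures are saved under pics/ and viewed, at most 10 in all, crops included, and the job is handed in when it is done.

Besides the shell and the picture viewer there is one more tool, called after "Call:" by a JSON object that holds its "fn" and its "kwargs". step_arm: Moves the arm, as the interface text tells. Its arguments: {"type":"object","properties":{"offset":{"type":"array","items":{"type":"array","items":{"type":"number"}}},"dr":{"type":"array","items":{"type":"array","items":{"type":"number"}}},"claw":{"type":"array","items":{"type":"number"}},"grip_force":{"type":"number"}},"required":["offset","dr","claw"]}

```bash
mkdir -p pics
cat > h.py <<'E'
import numpy as np, cv2
from cell import robot
def pts(s,mask=None):
    z=s["z_map"];K=s["camera_matrix"];v,u=np.nonzero((z>0)&(mask if mask is not None else True))
    d=z[v,u];c=np.stack([(u-K[0,2])*d/K[0,0],(v-K[1,2])*d/K[1,1],d],1)
    return c@s["pose"][:3,:3].T+s["pose"][:3,3]
E
python3 - <<'E'
from h import *
ims=[]
for c in ("top","side"):
    s=robot.snapshot(c); np.savez(f"{c}0.npz",**s)
    cv2.imwrite(f"pics/{c}0.png",cv2.resize(s["frame"][:,:,::-1],(768,576),interpolation=cv2.INTER_CUBIC))
    for n in ("wedge","flat_bar","bar","rest","wedge_head"):
        for r in robot.cut_out(c,n)[:3]:
            m=r["region"];p=pts(s,m)
            if len(p)<5: print(c,n,r["score"],r["box"],len(p));continue
            q=p[p[:,2]>0.003] if (p[:,2]>.003).sum()>5 else p
            (ctr,wh,a)=cv2.minAreaRect(q[:,:2].astype(np.float32)*1000)
            print(c,n,round(r["score"],2),np.round(r["box"]),np.round(ctr),np.round(wh),round(a,1),"z",np.round(np.percentile(p[:,2],[2,50,98]),4))
s=robot.read_state();print(s["t"],s["eef_rot"],s["finger_gap"])
E
```

```text
top wedge 0.7 [307. 227.  36.  21.] [465. -24.] [120.  30.] 64.9 z [-0.0001  0.0171  0.0378]
top wedge 0.62 [217. 238.   8.  33.] [423. 281.] [ 30. 113.] 85.3 z [0.0034 0.0168 0.0386]
top flat_bar 0.57 [308. 184.  34.  14.] [614. -29.] [ 32. 119.] 1.5 z [0.0014 0.0091 0.0152]
top bar 0.96 [224. 157.  44.  63.] [696. 258.] [239.  39.] 31.6 z [-0.0011  0.0409  0.0456]
side wedge 0.74 [207. 169.  38.  19.] [425. 275.] [ 34. 115.] 83.4 z [0.0007 0.0144 0.0365]
side wedge 0.63 [248. 242.  22.  42.] [463. -29.] [122.  31.] 65.2 z [-0.0006  0.0158  0.0372]
side flat_bar 0.79 [305. 230.  28.  34.] [613. -33.] [ 32. 122.] 2.6 z [0.001 0.009 0.013]
side bar 0.96 [295. 153.  59.  46.] [693. 265.] [250.  69.] 34.4 z [0.0004 0.0384 0.0433]
side wedge_head 0.76 [249. 242.  25.  39.] [463. -29.] [122.  31.] 65.2 z [-0.0014  0.0157  0.0372]
side wedge_head 0.75 [204. 169.  40.  22.] [425. 275.] [ 35. 115.] 83.2 z [0.0009 0.0135 0.0362]
0.6 [[-9.67466808e-01  2.52997971e-01 -4.82062539e-05]
 [ 2.52997969e-01  9.67466809e-01  3.95219742e-05]
 [ 5.66369299e-05  2.60401139e-05 -9.99999998e-01]] 0.09379375303747257
```

View pics/top0.png

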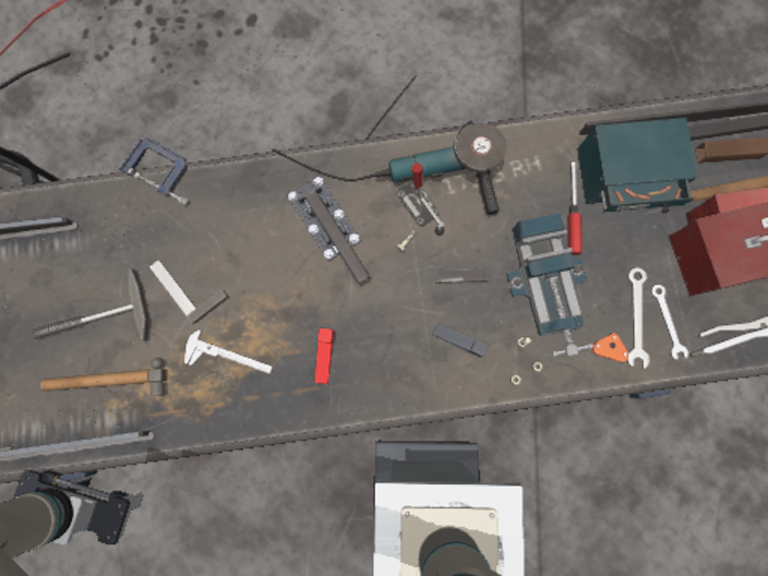

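View pics/side0.png

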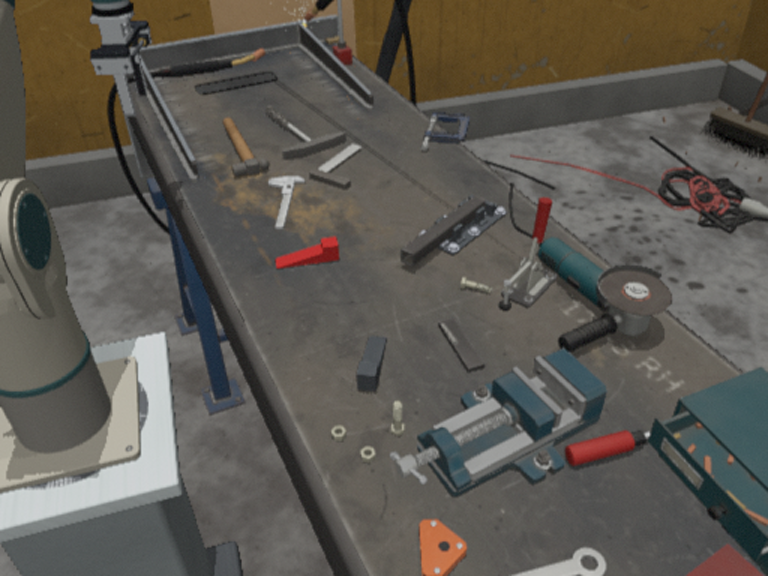

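Top view: red wedge at (324,355) is excluded, and a grey block at (460,340) has its tall end to the lower right. A thin flat bar lies at (461,281), and the bar's free end is at (363,280). Next I'll confirm the wedge in an enlarged crop and fit the geometry.

```bash
cat >> h.py <<'E'
def wedgefit(p,name=""):
    q=p[p[:,2]>.003]
    (c,wh,a)=cv2.minAreaRect(q[:,:2].astype(np.float32)*1000)
    b=cv2.boxPoints((c,wh,a)); e=[b[1]-b[0],b[2]-b[1]]; L=e[int(np.linalg.norm(e[1])>np.linalg.norm(e[0]))]; L=L/np.linalg.norm(L)
    t=(q[:,:2]*1000-c)@L
    if q[t>0,2].mean()>q[t<0,2].mean(): L=-L;t=-t
    print(name,"ctr",np.round(c,1),"size",np.round(wh,1),"dir to low end deg",np.round(np.degrees(np.arctan2(L[1],L[0])),1))
    print("  profile",[(int(k),int(np.round(np.median(q[(t>=k)&(t<k+12),2])*1000)) if ((t>=k)&(t<k+12)).sum() else None) for k in range(-60,60,12)])
E
python3 - <<'E'
from h import *
S={c:dict(np.load(f"{c}0.npz")) for c in ("top","side")}
for c in S:
    P=pts(S[c])
    for n,(cx,cy) in dict(wedge=(.465,-.026),flat=(.614,-.031)).items():
        m=(np.hypot(P[:,0]-cx,P[:,1]-cy)<.075)&(P[:,2]<.06)
        wedgefit(P[m],c+" "+n)
    m=(np.hypot(P[:,0]-.69,P[:,1]-.26)<.15)&(P[:,2]>.033)&(P[:,2]<.05)
    q=P[m]
    l,lab=None,None
    (ctr,wh,a)=cv2.minAreaRect(q[:,:2].astype(np.float32)*1000); print(c,"bar all",ctr,wh,a)
    # robust: line fit through points
    f=cv2.fitLine(q[:,:2].astype(np.float32),cv2.DIST_HUBER,0,.002,.002).ravel()
    d=f[:2]*np.sign(f[0]);n=np.array([-d[1],d[0]])
    for _ in range(3):
        t=(q[:,:2]-f[2:])@d;o=(q[:,:2]-f[2:])@n;k=abs(o-np.median(o))<.018
        g=np.polyfit(t[k],o[k],1);
    print(" dir",np.degrees(np.arctan2(d[1],d[0])),"slope",g,"t",np.percentile(t[k],[0.5,99.5]),"o",np.percentile(o[k],[1,50,99]),"free end",f[2:]+d*np.percentile(t[k],.5)+n*np.mean(np.percentile(o[k],[1,99])),"ztop",np.median(q[k,2]))
a=cv2.resize(S["top"]["frame"][165:260,260:360,::-1],(400,380),interpolation=cv2.INTER_CUBIC)
b=cv2.resize(S["side"]["frame"][205:300,220:320,::-1],(400,380),interpolation=cv2.INTER_CUBIC)
cv2.imwrite("pics/crop.png",np.hstack([a,b]))
E
```

```text
top wedge ctr [461.7 -30.2] size [133.5 124.5] dir to low end deg 42.4
  profile [(-60, 26), (-48, 34), (-36, 34), (-24, 23), (-12, 20), (0, 17), (12, 13), (24, 11), (36, 8), (48, 6)]
top flat ctr [615.9 -27.2] size [131.4 140.8] dir to low end deg -76.0
  profile [(-60, 6), (-48, 9), (-36, 9), (-24, 8), (-12, 8), (0, 8), (12, 9), (24, 9), (36, 8), (48, 9)]
top bar all (699.5057373046875, 266.3808898925781) (252.89610290527344, 56.791831970214844) 31.151094436645508
 dir 32.952362 slope [-1.14716075e-03  1.01584133e-05] t [-0.12285919  0.12439515] o [-1.51193653e-02 -6.03777293e-05  1.46684299e-02] free end [0.59687546 0.19427051] ztop 0.0412579552865483
side wedge ctr [457.5 -26.2] size [121.2 115.7] dir to low end deg 61.2
  profile [(-60, 24), (-48, 35), (-36, 34), (-24, 20), (-12, 18), (0, 15), (12, 13), (24, 11), (36, 8), (48, 5)]
side flat ctr [613.7 -39.2] size [100.3 119.2] dir to low end deg -49.3
  profile [(-60, 9), (-48, 9), (-36, 9), (-24, 9), (-12, 9), (0, 9), (12, 9), (24, 9), (36, 8), (48, 7)]
side bar all (696.2784423828125, 258.87841796875) (245.09878540039062, 52.59822463989258) 30.109607696533203
 dir 32.647873 slope [-0.00287896 -0.00052387] t [-0.11569327  0.1231319 ] o [-0.01658458 -0.00157593  0.01585848] free end [0.59675902 0.18779054] ztop 0.04012675721693992
```

View pics/crop.png

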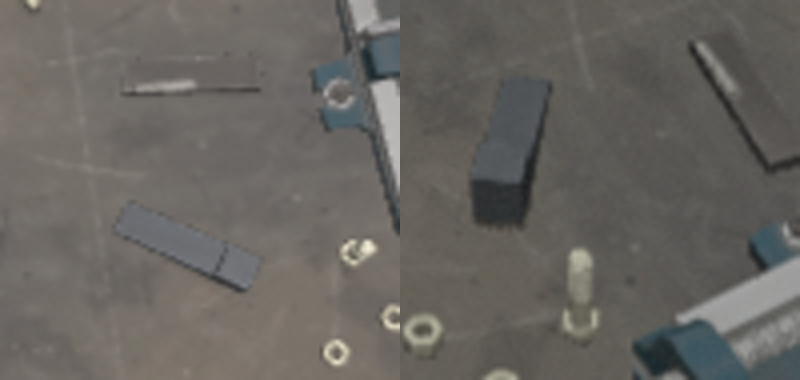

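The crop shows the grey piece at top px (460,340) has a ramp and a head block at its lower-right end, with a profile falling from 35 to 5 mm. It is the wedge. The piece at (461,281) is flat and the other look-alike is red, so both are excluded. The wedge points at about 65° and the bar at about 32.8°. I'm moving over the head now.

Call:
{"fn": "step_arm", "kwargs": {"offset": [[0.8,-1,0],[0.8,-1,0],[0.8,-1,0],[0.8,-1,0],[0.8,-1,0],[0.8,-1,0],[0.8,-1,0],[0.8,-1,0]], "dr": [[0,0,-0.0625],[0,0,-0.0625],[0,0,-0.0625],[0,0,-0.0625],[0,0,-0.0625],[0,0,-0.0625],[0,0,-0.0625],[0,0,-0.0625]], "claw": [0,0,0,0,0,0,0,0], "grip_force": 40}}

```text
t: 1.6
tcp_pos: [0.3254, 0.4277, 0.3028]
eef_rot: [[-0.726, 0.688, 0.0], [0.688, 0.726, 0.0], [0.0, 0.0, -1.0]]
contact_force: [-0.2, -0.1, -0.6]
finger_gap: 0.0943
finger_force: 0.0
```

Call:
{"fn": "step_arm", "kwargs": {"offset": [[0.8,-1,0],[0.8,-1,0],[0.2,-1,0],[0.2,-1,0],[0.2,-1,0],[0.2,-1,0],[0.2,-1,0],[0.2,-1,0]], "dr": [[0,0,-0.0625],[0,0,-0.0625],[0,0,-0.0625],[0,0,-0.0625],[0,0,-0.0625],[0,0,-0.0625],[0,0,-0.0625],[0,0,-0.0625]], "claw": [0,0,0,0,0,0,0,0]}}

```text
t: 2.6
tcp_pos: [0.3947, 0.2273, 0.3027]
eef_rot: [[-0.306, 0.952, 0.0], [0.952, 0.306, 0.0], [0.0, 0.0, -1.0]]
contact_force: [0.3, 0.2, 0.8]
finger_gap: 0.094
finger_force: 0.0
```

Call:
{"fn": "step_arm", "kwargs": {"offset": [[0.2,-1,0],[0.2,-1,0],[0.2,-1,0],[0.2,-1,0],[0.2,-1,0],[0.2,-1,0],[0.2,-1,0],[0.2,-1,0]], "dr": [[0,0,-0.0625],[0,0,-0.0625],[0,0,-0.0625],[0,0,-0.0625],[0,0,-0.0625],[0,0,-0.0625],[0,0,-0.0625],[0,0,-0.0625]], "claw": [0,0,0,0,0,0,0,0]}}

```text
t: 3.6
tcp_pos: [0.4345, 0.0272, 0.3027]
eef_rot: [[0.188, 0.982, 0.0], [0.982, -0.188, 0.0], [0.0, 0.0, -1.0]]
contact_force: [0.5, -0.3, 0.1]
finger_gap: 0.0942
finger_force: 0.0
```

Call:
{"fn": "step_arm", "kwargs": {"offset": [[0.1,-1,0],[0.1,-1,0],[0.1,-0.9,0],[0.1,-0.9,0],[0,0,0]], "dr": [[0,0,-0.0625],[0,0,-0.0625],[0,0,-0.0625],[0,0,-0.0625],[0,0,0]], "claw": [0,0,0,0,0]}}

```text
t: 4.22
tcp_pos: [0.4442, -0.0682, 0.3027]
eef_rot: [[0.426, 0.905, 0.0], [0.905, -0.426, -0.001], [-0.001, 0.001, -1.0]]
contact_force: [-0.7, 0.3, 0.8]
finger_gap: 0.0941
finger_force: 0.0
```

```bash
cat >> h.py <<'E'
def wrist(mask_names=()):
    st=robot.read_state(); s=robot.snapshot("wrist")
    T=np.eye(4);T[:3,:3]=st["eef_rot"];T[:3,3]=st["tcp_pos"];T=T@s["tool_from_camera"]
    K=s["camera_matrix"];z=s["z_map"];H,W=z.shape
    v,u=np.mgrid[:H,:W];a=(u-K[0,2])/K[0,0];b=(v-K[1,2])/K[1,1];r=np.hypot(a,b)+1e-9
    th=np.minimum(r,1.5);k=np.tan(th)/r
    c=np.stack([a*k*z,b*k*z,z],-1);P=c@T[:3,:3].T+T[:3,3];P[z<=0]=np.nan
    P[r>1.3]=np.nan
    return s,P,T,st
def rect(q):
    (c,wh,a)=cv2.minAreaRect(q[:,:2].astype(np.float32)*1000)
    if wh[0]<wh[1]: wh=wh[::-1];a=a+90
    return np.round(c,1),np.round(wh,1),round(a,1)
E
python3 - <<'E'
from h import *
s,P,T,st=wrist(); np.savez("w0.npz",P=P,T=T)
print(s["tool_from_camera"].round(3),s["camera_matrix"])
cv2.imwrite("pics/w0.png",s["frame"][:,:,::-1])
for n in ("wedge","wedge_head","flat_bar","bar"):
    for r in robot.cut_out("wrist",n)[:2]:
        q=P[r["region"]];q=q[np.isfinite(q[:,0])]
        print(n,round(r["score"],2),np.round(r["box"]),len(q))
        if len(q)>20:
            q=q[q[:,2]>.003];print(rect(q),np.percentile(q[:,2],[2,50,98]).round(4))
            if n=="wedge": wedgefit(q); h=q[q[:,2]>.030]; print("head",rect(h),np.median(h[:,2]))
E
```

```text
[[-0.    -0.971 -0.239  0.069]
 [ 1.    -0.     0.    -0.   ]
 [-0.    -0.239  0.971 -0.082]
 [ 0.     0.     0.     1.   ]] [[297.31863964   0.         259.13029075]
 [  0.         297.31863964 186.18584171]
 [  0.           0.           1.        ]]
wedge 0.87 [260. 135.  24.  96.] 2361
(array([464.3, -25.3]), array([118.9,  29.6]), 65.1) [0.0042 0.0179 0.037 ]
 ctr [464.3 -25.3] size [118.9  29.6] dir to low end deg 65.1
  profile [(-60, 36), (-48, 36), (-36, 26), (-24, 21), (-12, 18), (0, 16), (12, 13), (24, 10), (36, 8), (48, 5)]
head (array([445.3, -65.8]), array([29.3, 29. ]), 64.7) 0.03587048011547672
wedge 0.24 [275. 261.  14.  17.] 146
(array([ 406.6, -196.9]), array([19.5, 18.4]), 84.7) [0.0045 0.0098 0.0114]
 ctr [ 406.6 -196.9] size [19.5 18.4] dir to low end deg 84.7
  profile [(-60, None), (-48, None), (-36, None), (-24, None), (-12, 10), (0, 10), (12, None), (24, None), (36, None), (48, None)]
head (array([0., 0.]), array([0., 0.]), 0.0) nan
wedge_head 0.66 [260. 133.  26. 100.] 2394
(array([464.3, -25.3]), array([119. ,  29.7]), 65.1) [0.0042 0.0179 0.037 ]
flat_bar 0.79 [366.  92.  60.  88.] 2007
(array([612.4, -31.8]), array([119.2,  30.3]), 93.0) [0.0049 0.0101 0.0132]
  return _methods._mean(a, axis=axis, dtype=dtype,
  ret = ret.dtype.type(ret / rcount)
```

View pics/w0.png

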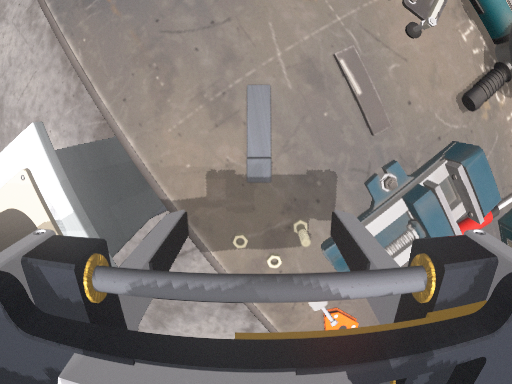

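Wrist view: the wedge points straight up the image, with its head at px (259,168) between the fingers and nothing in the way of the descent. The fit agrees with the other cameras to 2–3 mm.

Call:
{"fn": "step_arm", "kwargs": {"offset": [[0.05,0.08,-1],[0,0,-1],[0,0,-1],[0,0,-1],[0,0,-1],[0,0,-1],[0,0,-1],[0,0,-0.6]], "dr": [[0,0,0],[0,0,0],[0,0,0],[0,0,0],[0,0,0],[0,0,0],[0,0,0],[0,0,0]], "claw": [0,0,0,0,0,0,0,0]}}

```text
t: 5.48
tcp_pos: [0.4455, -0.0632, 0.1116]
eef_rot: [[0.42, 0.908, -0.001], [0.908, -0.42, 0.001], [0.0, -0.001, -1.0]]
contact_force: [0.5, -0.3, 0.5]
finger_gap: 0.094
finger_force: 0.0
```

Call:
{"fn": "step_arm", "kwargs": {"offset": [[0,0,-0.2],[0,0,-0.2],[0,0,0]], "dr": [[0,0,0],[0,0,0],[0,0,0]], "claw": [0,0,0]}}

```text
t: 5.85
tcp_pos: [0.4458, -0.064, 0.1028]
eef_rot: [[0.421, 0.907, 0.0], [0.907, -0.421, -0.0], [0.0, 0.0, -1.0]]
contact_force: [0.6, 0.8, -0.1]
finger_gap: 0.094
finger_force: 0.0
```

Call:
{"fn": "step_arm", "kwargs": {"offset": [[0,0,0],[0,0,0],[0,0,0],[0,0,0],[0,0,0],[0,0,0]], "dr": [[0,0,0],[0,0,0],[0,0,0],[0,0,0],[0,0,0],[0,0,0]], "claw": [255,255,255,255,255,255], "grip_force": 50}}

```text
t: 6.6
tcp_pos: [0.4457, -0.0641, 0.1027]
eef_rot: [[0.421, 0.907, -0.0], [0.907, -0.421, 0.0], [0.0, -0.0, -1.0]]
contact_force: [0.3, 0.2, -0.2]
finger_gap: 0.0377
finger_force: 0.0
```

Call:
{"fn": "step_arm", "kwargs": {"offset": [[0,0,0],[0,0,0],[0,0,0],[0,0,0]], "dr": [[0,0,0],[0,0,0],[0,0,0],[0,0,0]], "claw": [255,255,255,255]}}

```text
t: 7.1
tcp_pos: [0.4458, -0.0642, 0.1027]
eef_rot: [[0.421, 0.907, 0.0], [0.907, -0.421, -0.0], [-0.0, 0.0, -1.0]]
contact_force: [0.7, -0.4, -0.9]
finger_gap: 0.0296
finger_force: 50.0
```

Gripped (gap 29.6 mm, 50 N). I'll lift slightly and carry it to the approach pose in line with the bar.

Call:
{"fn": "step_arm", "kwargs": {"offset": [[0,0,0.4],[0.07,0.83,0],[0.07,0.83,0],[0.07,0.83,0],[0.07,0.83,0],[0.07,0.83,0],[0.07,0.83,0],[0.07,0.83,0]], "dr": [[0,0,0],[0,0,-0.0705],[0,0,-0.0705],[0,0,-0.0705],[0,0,-0.0705],[0,0,-0.0705],[0,0,-0.0705],[0,0,-0.0705]], "claw": [255,255,255,255,255,255,255,255]}}

```text
t: 8.1
tcp_pos: [0.4576, 0.0821, 0.113]
eef_rot: [[0.802, 0.597, -0.001], [0.597, -0.802, 0.001], [-0.0, -0.001, -1.0]]
contact_force: [-0.2, 0.4, -4.2]
finger_gap: 0.0297
finger_force: 50.0
```

Call:
{"fn": "step_arm", "kwargs": {"offset": [[0.07,0.83,0],[0,0,0],[0,0,0]], "dr": [[0,0,-0.0705],[0,0,0],[0,0,0]], "claw": [255,255,255]}}

```text
t: 8.48
tcp_pos: [0.4594, 0.1011, 0.1129]
eef_rot: [[0.841, 0.542, -0.0], [0.542, -0.841, -0.001], [-0.0, 0.001, -1.0]]
contact_force: [0.3, -0.4, -3.7]
finger_gap: 0.0293
finger_force: 50.0
```

```bash
cat >> h.py <<'E'
def barfit(P,zr=(.036,.052)):
    q=P.reshape(-1,3);q=q[np.isfinite(q[:,0])]
    d=np.array([np.cos(np.radians(32.8)),np.sin(np.radians(32.8))]);n=np.array([-d[1],d[0]]);o0=np.array([.597,.191])
    t=(q[:,:2]-o0)@d;o=(q[:,:2]-o0)@n
    m=(q[:,2]>zr[0])&(q[:,2]<zr[1])&(t>-.03)&(t<.11)&(abs(o)<.03); k=q[m];t=t[m];o=o[m]
    # edges by bins -> line
    B=[(b+.005,*np.percentile(o[(t>b)&(t<b+.01)],[2,98])) for b in np.arange(0.005,.10,.01) if ((t>b)&(t<b+.01)).sum()>15]
    B=np.array(B);mid=(B[:,1]+B[:,2])/2;g=np.polyfit(B[:,0],mid,1)
    t0=np.percentile(t,.5);off=np.polyval(g,t0)
    pz=np.polyfit(t,k[:,2],1)
    print("bar: ang",round(32.8+np.degrees(g[0]),2),"free end top",(o0+d*t0+n*off).round(4),"width",(B[:,2]-B[:,1]).mean().round(4),"ztop@end",np.polyval(pz,t0).round(4),"slope z",pz[0].round(4),len(k))
    return B
E
python3 - <<'E'
from h import *
s,P,T,st=wrist(); print(st["tcp_pos"].round(4),np.degrees(np.arctan2(st["eef_rot"][1,0],st["eef_rot"][0,0])))
cv2.imwrite("pics/w1.png",s["frame"][:,:,::-1])
barfit(P)
for n in ("wedge","bar"):
    for r in robot.cut_out("wrist",n)[:1]:
        q=P[r["region"]];q=q[np.isfinite(q[:,0])];print(n,r["score"],np.round(r["box"]),rect(q[q[:,2]>.003]),np.percentile(q[:,2],[2,50,98]).round(4))
        if n=="wedge":wedgefit(q)
E
```

```text
[0.4594 0.1011 0.1129] 32.79406440694824Traceback (most recent call last):
  File "<stdin>", line 4, in <module>
  File "h.py", line 35, in barfit
    B=np.array(B);mid=(B[:,1]+B[:,2])/2;g=np.polyfit(B[:,0],mid,1)
                       ~^^^^^
IndexError: too many indices for array: array is 1-dimensional, but 2 were indexed
```

View pics/w1.png

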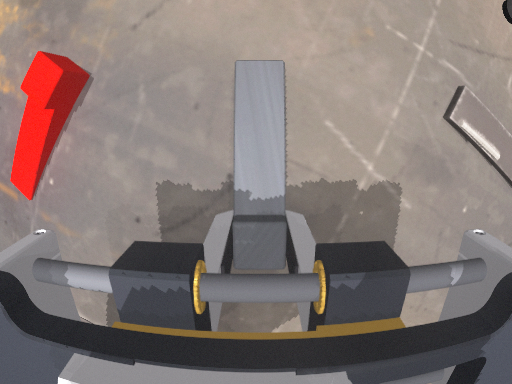

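The wedge is held straight, with its tip at row 60; the bar is still out of view ahead. I'll advance 35 mm and look again.

Call:
{"fn": "step_arm", "kwargs": {"offset": [[0.6,0.4,0],[0.6,0.4,0],[0,0,0],[0,0,0]], "dr": [[0,0,0],[0,0,0],[0,0,0],[0,0,0]], "claw": [255,255,255,255]}}

```text
t: 9.02
tcp_pos: [0.4887, 0.1207, 0.1126]
eef_rot: [[0.842, 0.54, -0.001], [0.54, -0.842, -0.0], [-0.001, -0.0, -1.0]]
contact_force: [-0.1, -0.7, -4.0]
finger_gap: 0.0296
finger_force: 50.0
```

Run:
```python
from h import *
s,P,T,st=wrist(); print(st["tcp_pos"].round(4),np.degrees(np.arctan2(st["eef_rot"][1,0],st["eef_rot"][0,0])))
cv2.imwrite("pics/w2.png",s["frame"][:,:,::-1]); np.savez("w2.npz",P=P)
for n in ("wedge","bar"):
    for r in robot.cut_out("wrist",n)[:1]:
        q=P[r["region"]];q=q[np.isfinite(q[:,0])];print(n,r["score"],np.round(r["box"]),rect(q[q[:,2]>.003]),np.percentile(q[:,2],[2,50,98]).round(4))
        if n=="wedge":wedgefit(q)
for c in ("top","side"):
    s=robot.snapshot(c); p=pts(s)
    try: print(c);barfit(p)
    except Exception as e: print(e)
    for r in robot.cut_out(c,"wedge")[:3]:
        print(np.round(r["box"]),rect(pts(s,r["region"])))
try: barfit(P)
except Exception as e: print(e)
```

```text
[0.4887 0.1207 0.1126] 32.68931105499638
wedge 0.95 [262. 167.  50. 209.] (array([525. , 143.7]), array([119.3,  30.6]), 32.5) [0.0138 0.0276 0.0466]
 ctr [525.  143.7] size [119.3  30.6] dir to low end deg 32.5
  profile [(-60, 46), (-48, 46), (-36, 39), (-24, 31), (-12, 28), (0, 26), (12, 23), (24, 20), (36, 17), (48, 15)]
bar 0.86 [254.  11.  54.  21.] (array([597.7, 194.4]), array([29. , 10.2]), 122.6) [0.0132 0.0165 0.043 ]
top
bar: ang 32.74 free end top [0.596  0.1946] width 0.0272 ztop@end 0.041 slope z 0.0044 274
side
bar: ang 33.2 free end top [0.5973 0.1901] width 0.0266 ztop@end 0.04 slope z 0.0044 211
[203. 169.  35.  16.] (array([439.8, 228.7]), array([175.3,  89.3]), 118.2)
[251. 190.  38.  24.] (array([509.8, 118.3]), array([156.9,  78.9]), 61.7)
too many indices for array: array is 1-dimensional, but 2 were indexed
```

View pics/w2.png

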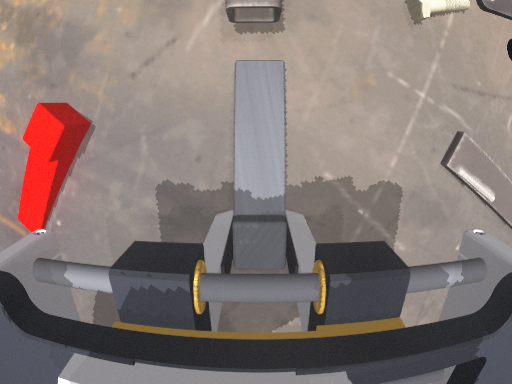

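The bar's end face shows at px (254,11), a few mm left of the wedge line. I'll work out the lateral shift and the distance to the end face.

Run:
```python
from h import *
st=robot.read_state();P=np.load("w2.npz")["P"]
L=(P-st["tcp_pos"])@st["eef_rot"]  # tool coords: x along, y, z down
w=L[:, :][np.isfinite(L[...,0])&(L[...,0]>.06)&(L[...,0]<.106)&(abs(L[...,1])<.03)&(P[...,2]>.010)&(P[...,2]<.03)]
b=L[np.isfinite(L[...,0])&(L[...,0]>.112)&(abs(L[...,1])<.04)&(P[...,2]>.008)&(P[...,2]<.05)]
for n,q in (("wedge",w),("bar",b)): print(n,len(q),"x",np.percentile(q[:,0],[.5,5,50,99.5]).round(4),"y",np.percentile(q[:,1],[0.5,2,50,98,99.5]).round(4),"z",np.percentile(q[:,2],[1,99]).round(4))
for a in np.arange(.062,.106,.01):
    k=w[(w[:,0]>a)&(w[:,0]<a+.01)];print(round(a,3),np.percentile(k[:,1],[1,99]).round(4))
```

```text
wedge 3425 x [0.0604 0.0621 0.0798 0.1013] y [-0.0143 -0.0138  0.0003  0.0148  0.0153] z [0.0896 0.0999]
bar 1224 x [0.1255 0.1258 0.128  0.135 ] y [-0.0175 -0.017  -0.0028  0.0114  0.0119] z [0.0695 0.1002]
0.062 [-0.0143  0.0148]
0.072 [-0.0143  0.015 ]
0.082 [-0.014   0.0152]
0.092 [-0.0141  0.0152]Traceback (most recent call last):
  File "<stdin>", line 8, in <module>
    return _quantile_unchecked(
        a, q, axis, out, overwrite_input, method, keepdims, weights)
    return _ureduce(a,
                    func=_quantile_ureduce_func,
    ...<5 lines>...
                    overwrite_input=overwrite_input,
                    method=method)
    r = func(a, **kwargs)
    result = _quantile(arr,
                       quantiles=q,
    ...<2 lines>...
                       out=out,
                       weights=wgt)
    slices_having_nans = np.isnan(arr[-1, ...])
                                  ~~~^^^^^^^^^
IndexError: index -1 is out of bounds for axis 0 with size 0
```

Call:
{"fn": "step_arm", "kwargs": {"offset": [[-0.07,0.11,-0.2],[0,0,-0.2],[0,0,0],[0.33,0.21,0],[0.33,0.21,0],[0.33,0.21,0],[0.33,0.21,0],[0,0,0]], "dr": [[0,0,0],[0,0,0],[0,0,0],[0,0,0],[0,0,0],[0,0,0],[0,0,0],[0,0,0]], "claw": [255,255,255,255,255,255,255,255]}}

```text
t: 10.38
tcp_pos: [0.5225, 0.1467, 0.1027]
eef_rot: [[0.84, 0.542, 0.003], [0.542, -0.84, 0.001], [0.002, 0.001, -1.0]]
contact_force: [1.4, 0.9, -1.9]
finger_gap: 0.0296
finger_force: 50.0
```

```bash
cat > m.py <<'E'
from h import *
s,P,T,st=wrist(); print(st["t"],st["tcp_pos"].round(4),np.degrees(np.arctan2(st["eef_rot"][1,0],st["eef_rot"][0,0])).round(2),st["contact_force"].round(1),st["moment"].round(2))
L=(P-st["tcp_pos"])@st["eef_rot"];f=np.isfinite(L[...,0])&(abs(L[...,1])<.03)
t=f&(L[...,0]>.04)&(P[...,2]>.036)&(P[...,2]<.055)
b=L[t];z=P[t][:,2]
x0=np.percentile(b[:,0],1);g=np.polyfit(b[:,0],z,1)
Y=[np.percentile(b[abs(b[:,0]-x)<.005,1],[2,98]).mean() for x in (x0+.01,x0+.03) if (abs(b[:,0]-x)<.005).sum()>30]
print("bar face x",x0.round(4),"ztop at end",np.polyval(g,x0).round(4),np.median(z[b[:,0]<x0+.01]).round(4),"slope",g[0].round(4),"y mid",np.round(Y,4))
w=f&(P[...,2]>.003)&(P[...,2]<.036)&(L[...,0]>.02)&(L[...,0]<x0-.002);q=L[w]
for a in np.arange(.025,.1,.02):
    k=abs(q[:,0]-a)<.004
    if k.sum()>30: print(" wedge x",round(a,3),"top z",np.median(P[w][k,2]).round(4),"y",np.percentile(q[k,1],[2,98]).round(4))
E
python3 m.py
```

```text
10.375 [0.5225 0.1467 0.1027] 32.83 [ 1.4  0.9 -1.9] [0.04 0.05 0.01]
bar face x 0.0848 ztop at end 0.0417 0.0418 slope 0.0008 y mid [0.0005 0.0004]
 wedge x 0.025 top z 0.0213 y [-0.0141  0.0142]
 wedge x 0.045 top z 0.0168 y [-0.014   0.0141]
 wedge x 0.065 top z 0.0123 y [-0.0141  0.0138]
 wedge x 0.085 top z 0.0086 y [-0.0136  0.0145]
```

Call:
{"fn": "step_arm", "kwargs": {"offset": [[0.27,0.17,0],[0.27,0.17,0],[0.2,0.13,0],[0.2,0.13,0],[0,0,0]], "dr": [[0,0,0],[0,0,0],[0,0,0],[0,0,0],[0,0,0]], "claw": [255,255,255,255,255]}}

```text
t: 11.05
tcp_pos: [0.5426, 0.1593, 0.1026]
eef_rot: [[0.841, 0.541, -0.005], [0.541, -0.841, -0.001], [-0.005, -0.001, -1.0]]
contact_force: [-6.8, -3.1, 5.2]
finger_gap: 0.0298
finger_force: 50.0
```

```bash
python3 m.py
```

```text
11.05 [0.5426 0.1593 0.1026] 32.72 [-6.8 -3.1  5.2] [-0.79  1.29 -0.02]
bar face x 0.0644 ztop at end 0.042 0.0421 slope -0.0012 y mid [0.0001 0.0001]
 wedge x 0.025 top z 0.0212 y [-0.014   0.0143]
 wedge x 0.045 top z 0.0167 y [-0.014  0.014]
 wedge x 0.065 top z 0.013 y [-0.014   0.0136]
```

In contact: the bar has slid back about 3 mm to its stop and pushes back with about 7 N. I'll keep driving in small steps.

Call:
{"fn": "step_arm", "kwargs": {"offset": [[0.14,0.09,0],[0.13,0.085,0],[0,0,0],[0,0,0]], "dr": [[0,0,0],[0,0,0],[0,0,0],[0,0,0]], "claw": [255,255,255,255]}}

```text
t: 11.6
tcp_pos: [0.5488, 0.1631, 0.1026]
eef_rot: [[0.842, 0.54, -0.006], [0.54, -0.842, -0.002], [-0.006, -0.001, -1.0]]
contact_force: [-8.9, -5.1, 6.5]
finger_gap: 0.0295
finger_force: 50.0
```

```bash
python3 m.py
```

```text
11.6 [0.5488 0.1631 0.1026] 32.69 [-8.9 -5.1  6.5] [-1.04  1.63 -0.04]
bar face x 0.0573 ztop at end 0.0436 0.0437 slope -0.0079 y mid [-0.0004 -0.0004]
 wedge x 0.025 top z 0.0211 y [-0.0139  0.0142]
 wedge x 0.045 top z 0.0166 y [-0.0139  0.0141]
```

Call:
{"fn": "step_arm", "kwargs": {"offset": [[0.14,0.09,0],[0.14,0.09,0],[0,0,0],[0,0,0]], "dr": [[0.003,-0.005,0],[0,0,0],[0,0,0],[0,0,0]], "claw": [255,255,255,255]}}

```text
t: 12.15
tcp_pos: [0.5553, 0.1671, 0.1026]
eef_rot: [[0.842, 0.54, -0.002], [0.54, -0.842, 0.0], [-0.001, -0.001, -1.0]]
contact_force: [-8.6, -4.9, 6.8]
finger_gap: 0.0295
finger_force: 50.0
```

```bash
python3 m.py
```

```text
12.15 [0.5553 0.1671 0.1026] 32.68 [-8.6 -4.9  6.8] [-1.41  2.12 -0.01]
bar face x 0.0495 ztop at end 0.0454 0.0455 slope -0.0153 y mid [-0.0004 -0.0002]
 wedge x 0.025 top z 0.0211 y [-0.0139  0.0142]
 wedge x 0.045 top z 0.0171 y [-0.0139  0.0141]
```

Call:
{"fn": "step_arm", "kwargs": {"offset": [[0.06,0.04,0],[0,0,0],[0,0,0],[0,0,0],[0,0,0],[0,0,0]], "dr": [[0,0,0],[0,0,0],[0,0,0],[0,0,0],[0,0,0],[0,0,0]], "claw": [255,255,255,255,255,255]}}

```text
t: 12.95
tcp_pos: [0.5564, 0.1678, 0.1026]
eef_rot: [[0.842, 0.54, -0.003], [0.54, -0.842, 0.0], [-0.002, -0.002, -1.0]]
contact_force: [-9.8, -5.5, 9.0]
finger_gap: 0.0297
finger_force: 50.0
```

```bash
python3 m.py
python3 - <<'E'
from h import *
o=[]
s=robot.snapshot("side");o.append(cv2.resize(s["frame"][120:220,210:340,::-1],(390,300),interpolation=cv2.INTER_CUBIC))
barfit(pts(s))
s=robot.snapshot("wrist");o.append(cv2.resize(s["frame"][:,:,::-1],(400,300)))
cv2.imwrite("pics/fin.png",np.hstack(o))
E
```

```text
12.95 [0.5564 0.1678 0.1026] 32.68 [-9.8 -5.5  9. ] [-1.61  2.35 -0.03]
bar face x 0.0481 ztop at end 0.0456 0.0457 slope -0.0163 y mid [-0.0004 -0.0003]
 wedge x 0.025 top z 0.0211 y [-0.0143  0.0143]
 wedge x 0.045 top z 0.0173 y [-0.0143  0.0142]Traceback (most recent call last):
  File "<stdin>", line 4, in <module>
  File "h.py", line 35, in barfit
    B=np.array(B);mid=(B[:,1]+B[:,2])/2;g=np.polyfit(B[:,0],mid,1)
                       ~^^^^^
IndexError: too many indices for array: array is 1-dimensional, but 2 were indexed
```

Run:
```python
from h import *
o=[]
s=robot.snapshot("side");o.append(cv2.resize(s["frame"][120:220,210:340,::-1],(390,300),interpolation=cv2.INTER_CUBIC))
s=robot.snapshot("wrist");o.append(cv2.resize(s["frame"][:,:,::-1],(400,300)))
cv2.imwrite("pics/fin.png",np.hstack(o))
```

```text
(no output)
```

View pics/fin.png

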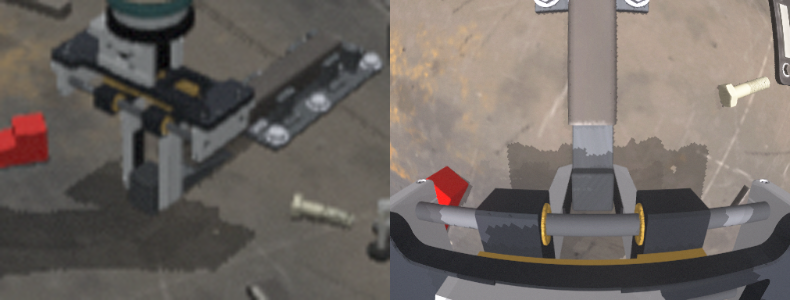

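The pictures show the wedge under the bar and in line with it. The bar's end is at about (592,122) on the ramp, the fingers are only on the head, and the end has risen about 3.9 mm.

```bash
python3 -c "
from cell import robot
print(robot.job_done())"
```

```text
the job is handed in; nothing more can be done
None
```

I handed the job in with the grey steel wedge gripped at 50 N, flat on the bench and in line under the bar's free end; that end is up about 3.9 mm, nothing else of the robot touches the bar, and no other tool was moved.

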